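# Index the drilling jig and lock it

## Robot

A 6-joint arm with a two-finger parallel gripper is mounted at the origin on the work surface. World frame = base frame: x ahead of the robot, y to its left, z up, the work surface at z = 0. Lengths are in m, angles in rad, forces in N, time in s.
With the tool pointing down it reaches from about 0.4 to 0.825 m from the base axis. Payload 7 kg.
Tool frame: the origin (TCP) lies between the finger pads; the fingertips stand 22 mm ahead of it and the grasp point (between the pads) lies 3 mm ahead of it; z points along the fingers, y is the direction in which the jaws open and shut (so a half turn about z gives the same grasp; the last joint's range is limited). The gripper opens to 88 mm and grips with 3 to 60 N. Pads are 19 mm wide; open, the fingers measure 130 mm over their backs; the gripper's body (78 mm by 193 mm) begins 47 mm behind the grasp point.
Start: joints at [1.45, 0.359, 0.012, 0, -1.224, -0.288], TCP at [0.268, 0.619, 0.249] pointing down, gripper open.
Joint ranges: [-3.07, 3.07], [-1.43, 2.12], [-1.02, 1.25], [-3.03, 1.67], [-3.05, -0], [-3.03, 3.03]. Speed limits (rad/s): [2.39, 2.39, 3.01, 3.14, 3.14, 3.14].

## Interface

Orientations are given as [roll, pitch, yaw] about the fixed x, y, z axes, in that order (R = Rz(yaw) Ry(pitch) Rx(roll)).
In Python, from station import arm, optics gives the robot as it stands. The module is installed in compiled form; this text tells all that it offers.
- The arm moves only by the tool jog_arm, never from a script. Its argument "motion" is a list that holds one entry, the list of rows, each a list of 7 numbers: the shift along the tool's x, y, z in m, then the turn, a rotation vector about the tool's x, y, z in degrees, then the finger opening in m, from 0 to 0.0876. In form: [[[x, y, z, rx, ry, rz, grip], ...]]. A call has 1 to 8 rows; each row is the pose to reach, as a shift and turn from the pose measured when the call began, along the tool's axes at that moment; what a row does not reach only later rows make up. A row lasts 1/10 s, in which the tool goes at most 50 mm and 8.59 degrees, less where a joint would pass 70% of its speed; a pose out of reach is approached as far as the arm can. A call with a gripper value outside its range is refused whole. The fingers move at their own pace and stop on an object; "newtons" is the grip in N (left out, the last holds). Time passes only in rows, so rows that repeat a pose let the fingers close. It gives the time, the measured TCP pose, the force and the opening at its end, in the units of the state.
- arm.get_state(): the state, without advancing time (a new reading comes with each control period).
- optics.grab_frame(name): name is "side" or "top" or "wrist"; returns the picture (384x512x3 uint8, red, green, blue); there is no depth.
- optics.camera_model(name): a dict with "mtx" (3x3 intrinsics, pixels), "R" (3x3) and "t" (3): a world point X has camera coordinates R X + t; the wrist camera has in their place "mount" (4x4, takes a point from camera to tool coordinates, whose origin is the TCP and whose axes are the flange's). Camera axes: x right, y down, z forward; pixel columns grow to the right and rows downward; lengths in m; the calibration is good to about 2 mm. A picture is of the moment at which its call begins: read the wrist's pose just before it. camera_model takes no time and is no camera call.
- arm.job_done(): hands the job in, once; it reports no verdict.
The state is a dict: "t": time; "q": joint angles; "qd": joint speeds; "joint_efforts": joint torques, N m; "eef_pos": TCP position; "ee_rot": TCP orientation; "force": force on the tool from outside, world axes, zero at the start; "moment": the same for the moment, N m; "width": finger opening in m.
Only numpy, scipy, OpenCV 4.12 (cv2) and the standard library are available. Lean on these libraries where they do the work, as an engineer would, in place of code of your own. Each camera call takes 0.05 s, during which the arm holds its last target.

## Task

Set the drilling jig for the next hole: turn its dial counter-clockwise to the fifth click from the end stop, without letting it go past that click, then push the headed lock pin down until its head is fully home on the fork. Leave the other things where they are.

Things in the scene. Friction and masses are not known exactly. Their poses are not given: they have to be found in the camera images.
- jig_ref (a point): Indexing jig: aluminium base plate 310 x 240 x 20 mm fixed to the bench, carrying a flat round steel dial 200 mm across, axis vertical. Point: on the axis at the plate's top, 20 mm above the bench. z is up, x points to the lock pin's dark fork, -x to the detent's spring roller; the plate reaches 135 mm to +x, 175 mm to -x, 120 mm to each side. The dial carries three spokes: see hub.
- dial (a joint): Turn of the dial, rad, counter-clockwise from above; 0 = end stop, 0.5236 (30 deg) a click, fifth click 2.618, last 10. Starts at click 0, 1 or 2. Leaving a click takes about 0.4 N m at once (8 N on a spoke 50 mm from the axis); half-way, it gives way and the dial springs on into the next click by itself, away from what pushes it, and stays.
- hub (a point): On the dial's axis at the height of the spokes, 64 mm above the bench; the dial's flat top is 20 mm lower. Three level steel spokes, 12 mm thick, 120 deg apart, reach 74 to 77 mm from the axis, a black ball at each end: one bigger (25 mm; others 16). Hub radius 25 mm, with a wooden blank up to 40 mm above this point. A fingertip can push a spoke sideways between hub and ball; fork and pin are clear of it.
- big_ball (a point): Centre of the bigger ball, 64 mm from the dial's axis; a black line on the dial runs under it. At the end stop its spoke points along jig_ref's -y, to a longer black mark on the base plate (shorter marks at the next clicks, none at the third, where the fork is). At the fifth click it points 60 deg counter-clockwise of jig_ref's +x. The other spokes stand 120 and 240 deg from it.
- pin (a joint): How far the headed lock pin is pushed down, m: 0 to 0.004 at the start (raised), 0.030 with its head seated on the fork. It slides stiffly (5 to 7 N) and stays where it is left. It passes the dial only when a notch of the rim stands under it, that is when the dial rests in a click; otherwise it stops on the rim.
- pin_head (a point): Centre of the top of the lock pin's round steel head (28 mm across, 12 mm thick): 104 mm above the bench when fully raised, 74 mm when seated. The pin, 16 mm thick, upright and captive, stands 88 mm from the dial's axis along jig_ref's +x, in the upper cheek of the fork (cheek top 62 mm above the bench, 50 mm wide).
- tape: A bystander: roll of tape, 90 mm across, 25 mm high; origin at its underside.
- screwdriver: A bystander: screwdriver 200 mm long, lying; origin at its underside.
- offcut: A bystander: wooden offcut 45 x 180 x 30 mm, lying; origin at its underside.
- pencil: A bystander: flat carpenter's pencil 175 mm long, lying; origin at its underside.
- glue: A bystander: white plastic bottle 60 mm across, 170 mm tall, standing; origin at its underside.
- square: A bystander: try square with wooden stock, about 135 x 100 mm, lying; origin at its underside.
- hammer: A bystander: hammer 260 mm long, lying; origin at its underside.
- collet: A bystander: steel collet 26 mm across, 30 mm high, standing on the jig's base plate; origin at its underside.

How it is judged:
On the way, in this order (a step that is already met when the one before it is completed fails the run):
1. the dial rests in the fifth click, with the pin not yet pushed in (value of joint dial between 2.518 and 2.718 rad and velocity of joint dial between -0.1 and 0.1 rad/s and value of joint pin below 0.012 m), for 0.2 s.
2. the lock pin is pushed fully home (value of joint dial between 2.518 and 2.718 rad and value of joint pin above 0.028 m), for 0.2 s.
At the end, for the whole second after the job is handed in: The dial is at rest at the fifth click (2.618 rad within 0.1) and the lock pin is down to within 2 mm of fully home (over 28 of 30 mm) (all of step 2 and velocity of joint dial between -0.05 and 0.05 rad/s); the robot touches nothing.
It fails at once if the dial goes past the fifth click (more than 0.2 rad beyond it) (value of joint dial above 2.818 rad).
It fails at once if a bystander is moved by more than 30 mm (distance of any of tape, screwdriver, offcut, pencil, glue, square, hammer, collet from where it was at the start of the episode above 0.03 m).
It also fails if it takes over 64 s, if anything falls off the work surface, if the arm or the gripper's body presses on something with over 40 N, if the wrist force passes 120 N, or if a joint passes its speed limit or range.

## Working session

There is one attempt and no reset: what is moved stays moved. The work goes in short steps, Python scripts to look and compute and a tool call to move; the robot and the scene stay as the last step left them, time stands still between calls to the robot, and variables do not carry over. Pictures are saved under pics/ and viewed, and the job is handed in when it is done.

Besides the shell and the picture viewer there is one more tool, called after "Call:" as a command line: name --argument value ..., lists and objects as JSON in quotes. jog_arm: Moves the arm, as the interface text tells. Its arguments: {"type":"object","properties":{"motion":{"type":"array","items":{"type":"array","items":{"type":"array","items":{"type":"number"}}}},"newtons":{"type":"number"}},"required":["motion"]}

```bash
mkdir -p pics; cat > h.py <<'E'
import numpy as np, cv2
from station import arm, optics
def save(n,name,f=1):
    im=optics.grab_frame(n); cv2.imwrite('pics/'+name,cv2.resize(im[:,:,::-1],None,fx=f,fy=f)); return im
def ray(n,u,v,z):
    m=optics.camera_model(n); K=np.array(m['mtx']);R=np.array(m['R']);t=np.array(m['t'])
    c=-R.T@t; d=R.T@np.linalg.solve(K,[u,v,1]); return c+d*(z-c[2])/d[2]
def proj(n,X):
    m=optics.camera_model(n); p=np.array(m['mtx'])@(np.array(m['R'])@X+np.array(m['t'])); return p[:2]/p[2]
E
python3 - <<'E'
from h import *
np.set_printoptions(precision=4,suppress=True)
s=arm.get_state();print(s)
save('top','top0.png',1.5);save('side','side0.png',1.5)
E
```

```text
{'t': 0.0, 'q': array([ 1.4501,  0.3594,  0.011 , -0.0003, -1.2241, -0.2881]), 'qd': array([ 0.0007,  0.0006, -0.0014,  0.0003,  0.0006, -0.0011]), 'joint_efforts': array([ -0.0011, -58.2697,  29.3046,   6.9968,   0.0068,  -0.0002]), 'eef_pos': array([0.2682, 0.6189, 0.2476]), 'ee_rot': array([ 3.14  , -0.0002, -0.4089]), 'force': array([ 0.0992, -0.0464,  0.1612]), 'moment': array([-0.0621, -0.0026, -0.0189]), 'width': 0.08777053785629241}
```

View pics/top0.png

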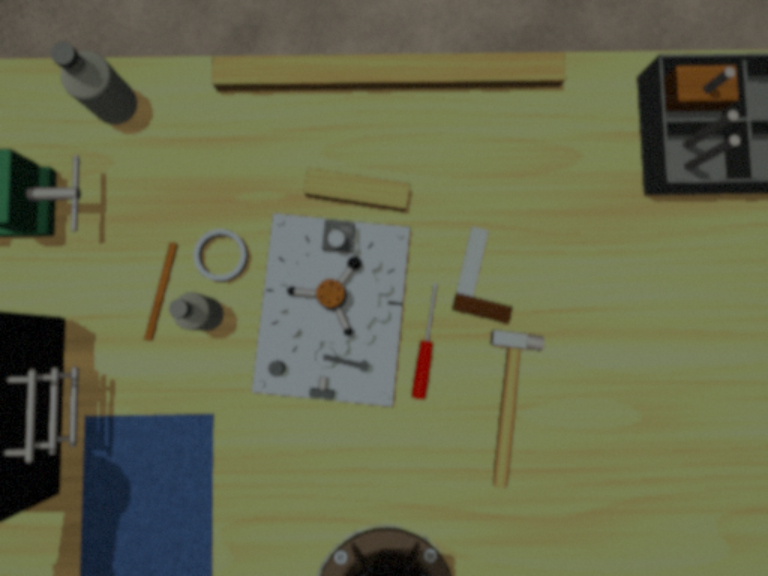

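View pics/side0.png

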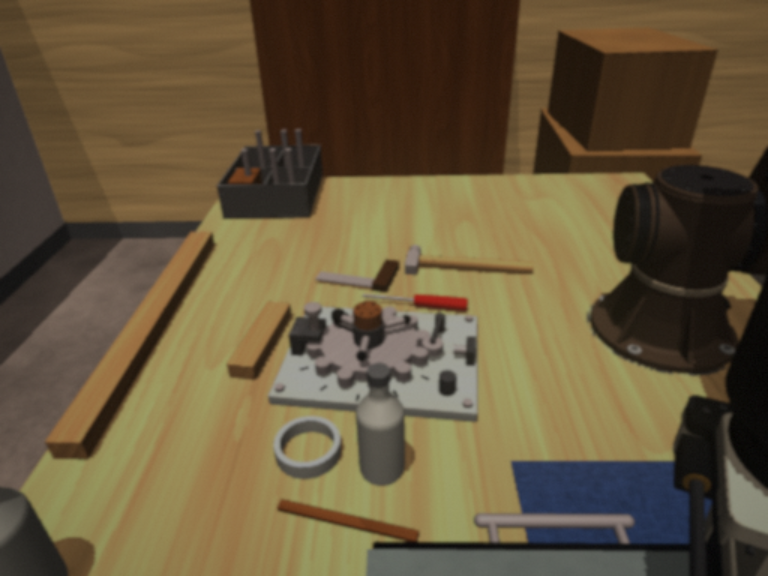

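The top view shows the jig around px (330,305) of the 1.5x picture. The fork and pin are at (338,237), the orange blank at (331,293) and the big ball at about (354,263). I'll zoom in.

```bash
python3 - <<'E'
from h import *
np.set_printoptions(precision=4,suppress=True)
im=optics.grab_frame('top'); cv2.imwrite('pics/top.png',im[:,:,::-1])
c=im[130:280,155:345,::-1]; c=cv2.convertScaleAbs(c,alpha=1.5); cv2.imwrite('pics/z0.png',cv2.resize(c,None,fx=4,fy=4,interpolation=cv2.INTER_CUBIC))
im2=optics.grab_frame('side')
c=im2[190:290,170:335,::-1]; c=cv2.convertScaleAbs(c,alpha=1.5); cv2.imwrite('pics/z1.png',cv2.resize(c,None,fx=4.8,fy=4.8,interpolation=cv2.INTER_CUBIC))
for n in('top','side'):
    m=optics.camera_model(n); print(n,m['mtx'],-np.array(m['R']).T@np.array(m['t']))
E
```

```text
top [[419.8071   0.     248.516 ]
 [  0.     419.8071 188.0351]
 [  0.       0.       1.    ]] [0.4233 0.0207 1.0951]
side [[368.3838   0.     254.2015]
 [  0.     368.3838 192.647 ]
 [  0.       0.       1.    ]] [0.4552 0.7897 0.5923]
```

View pics/z0.png

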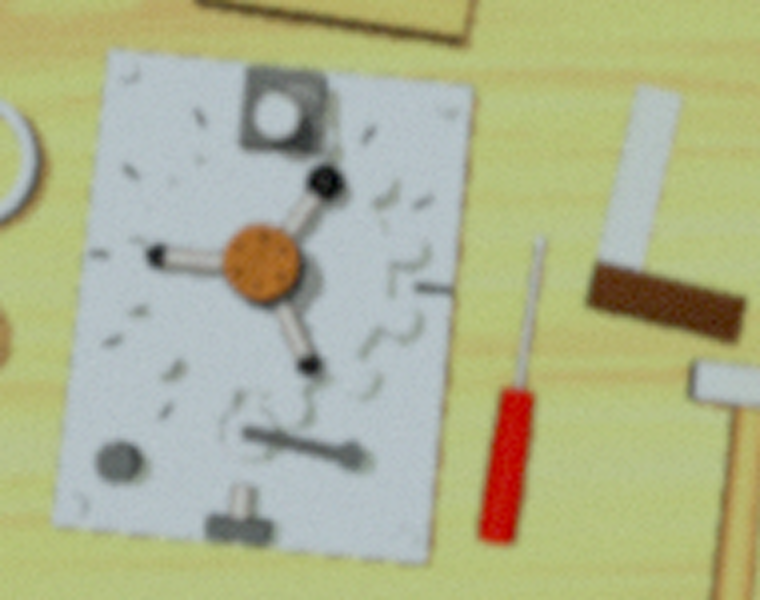

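View pics/z1.png

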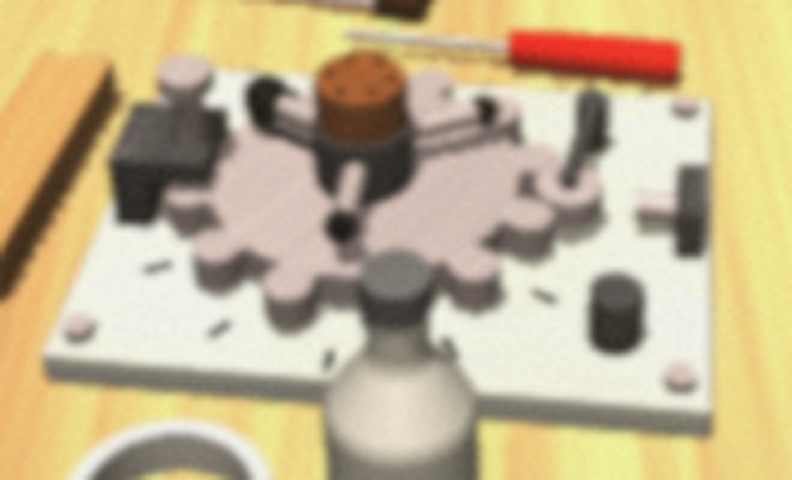

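```bash
python3 - <<'E'
from h import *
np.set_printoptions(precision=4,suppress=True)
P=lambda u,v,z: ray('top',u/4+155-.4,v/4+130-.4,z)[:2]
C=[P(*c,.02) for c in [(108,52),(474,87),(430,562),(55,525)]]; print('corners',C)
C=np.array(C)
x=(C[0]-C[3])+(C[1]-C[2]); ax=np.arctan2(x[1],x[0]); y=(C[0]-C[1])+(C[3]-C[2]); ay=np.arctan2(y[1],y[0])-np.pi/2
yaw=(ax+ay)/2; print(np.degrees([ax,ay]))
cen=C.mean(0); ex=np.array([np.cos(yaw),np.sin(yaw)]); ref=cen+0.02*ex; print('ref from plate',ref)
bl=P(262,263,.104); bb=P(325,182,.064); s1=P(158,256,.064); s2=P(309,365,.064); ph=P(278,115,.102)
print('blank',bl,'bb',bb,s1,s2,'pin',ph)
for b in (bb,s1,s2): d=b-bl; print(np.hypot(*d), np.degrees(np.arctan2(d[1],d[0])-yaw))
d=ph-bl; print('pin',np.hypot(*d), np.degrees(np.arctan2(d[1],d[0])), np.degrees(yaw))
for n,p,z in (('offcut',(0,0),0),):pass
# glue & others from top (1.5x px)
for nm,u,v,z in (('glue',183,308,.17),('gluebase',207,315,0),('collet',0,0,0)):
    print(nm,ray('top',u/1.5,v/1.5,z))
E
```

```text
corners [array([0.6521, 0.1842]), array([ 0.6255, -0.0532]), array([ 0.322 , -0.0188]), array([0.3489, 0.2177])]
[-6.3882 -6.4472]
ref from plate [0.507  0.0802]
blank [0.506  0.0804] bb [0.559  0.0433] [0.5146 0.1467] [0.4462 0.0546] pin [0.5948 0.0701]
0.06467285097969948 -28.511227932491852
0.06693824878116553 88.99308342926514
0.06507385644322161 -150.25561994584552
pin 0.08945615473676781 -6.5945861059515885 -6.417723962208487
glue [0.4817 0.2924 0.17  ]
gluebase [0.4797 0.3006 0.    ]
collet [1.0597 0.683  0.    ]
```

The dial starts at click 2, with the big ball at -30° in the jig frame, so it needs three more clicks. I'll push the spoke at jig -150° with the closed fingers, since it stays clear of the pin and the bottle.

```bash
cat >> h.py <<'E'
from scipy.spatial.transform import Rotation as Ro
C0=np.array([.5065,.0803]); YAW=-6.42
def target(p,yawdeg):
    s=arm.get_state(); R=Ro.from_euler('xyz',s['ee_rot']); T=Ro.from_euler('xyz',[np.pi,0,np.radians(yawdeg)])
    print('t',round(s['t'],2),'pos',s['eef_pos'].round(4),'rot',np.degrees(s['ee_rot']).round(2),'F',s['force'].round(1))
    d=R.inv().apply(np.array(p)-s['eef_pos']); r=(R.inv()*T).as_rotvec(degrees=True)
    print('shift mm',(d*1000).round(1),'rot',r.round(2))
def spoke(jigdeg,rad,back,z):
    th=np.radians(jigdeg+YAW); r=np.array([np.cos(th),np.sin(th)]); t=np.array([-r[1],r[0]])
    return [*(C0+rad*r-back*t),z]
E
python3 - <<'E'
from h import *
target(spoke(-150,.042,.045,.19),-150+YAW)
E
```

```text
t 0.2 pos [0.2682 0.6191 0.248 ] rot [ 1.7994e+02 -1.0000e-02 -2.3430e+01] F [ 0.2  0.  -0.3]
shift mm [371.3 399.7  58.4] rot [ 2.0000e-02 -7.0000e-02  1.3299e+02]
```

Call:
jog_arm --motion '[[[0.034, 0.037, 0, 0, 0, 8, 0], [0.068, 0.073, 0, 0, 0, 16, 0], [0.1, 0.11, 0, 0, 0, 24, 0], [0.136, 0.146, 0, 0, 0, 32, 0], [0.17, 0.183, 0, 0, 0, 40, 0], [0.204, 0.22, 0, 0, 0, 48, 0], [0.238, 0.256, 0, 0, 0, 56, 0], [0.272, 0.293, 0, 0, 0, 64, 0]]]' --newtons 20

```text
t: 1.0
eef_pos: [0.4011, 0.2413, 0.2485]
ee_rot: [-3.142, -0.001, -1.531]
force: [0.4, 0.5, 0.7]
width: 0.0293
```

```bash
python3 - <<'E'
from h import *
target(spoke(-150,.042,.045,.19),-150+YAW)
E
```

```text
t 1.0 pos [0.4011 0.2413 0.2485] rot [-1.800e+02 -3.000e-02 -8.772e+01] F [0.4 0.5 0.7]
shift mm [138.4 -43.4  58.6] rot [-2.00e-02 -2.00e-02  6.87e+01]
```

Call:
jog_arm --motion '[[[0.03, -0.01, 0, 0, 0, 8.5, 0], [0.06, -0.02, 0, 0, 0, 17, 0], [0.09, -0.03, 0, 0, 0, 25.5, 0], [0.12, -0.038, 0, 0, 0, 34, 0], [0.138, -0.043, 0, 0, 0, 42.5, 0], [0.138, -0.043, 0.02, 0, 0, 51, 0], [0.138, -0.043, 0.04, 0, 0, 59.5, 0], [0.138, -0.043, 0.058, 0, 0, 68, 0]]]'

```text
t: 1.8
eef_pos: [0.4494, 0.1047, 0.1899]
ee_rot: [-3.141, 0.0, -2.725]
force: [-0.0, -0.0, -0.3]
width: 0.0004
```

```bash
python3 - <<'E'
from h import *
target(spoke(-150,.042,.045,.077),-150+YAW)
for n in('top','side'):
    im=optics.grab_frame(n); c=im[130:280,155:345] if n=='top' else im[110:290,150:390]
    c=cv2.convertScaleAbs(c[:,:,::-1],alpha=1.5); cv2.imwrite(f'pics/a_{n}.png',cv2.resize(c,None,fx=3.2,fy=3.2,interpolation=cv2.INTER_CUBIC))
E
```

```text
t 1.8 pos [0.4494 0.1047 0.1899] rot [-179.99    0.   -156.13] F [-0.  -0.  -0.3]
shift mm [ -0.6  -0.2 112.9] rot [-0.01  0.    0.29]
```

View pics/a_side.png

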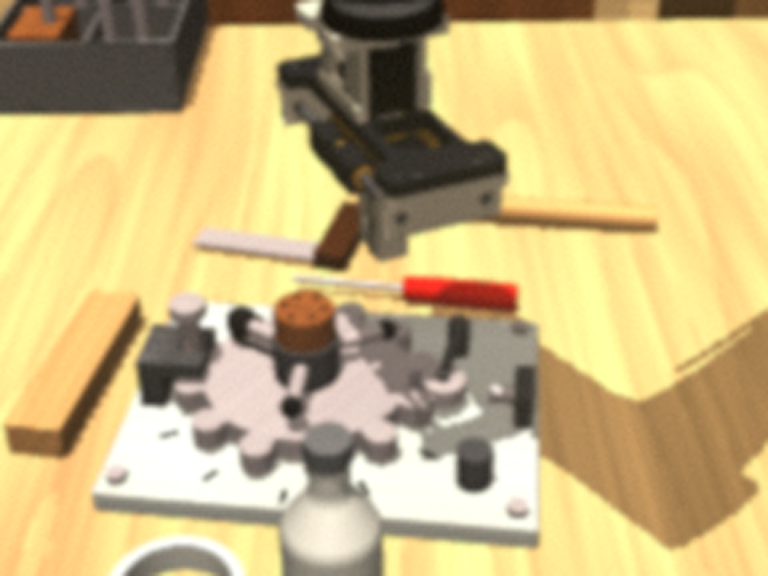

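View pics/a_top.png

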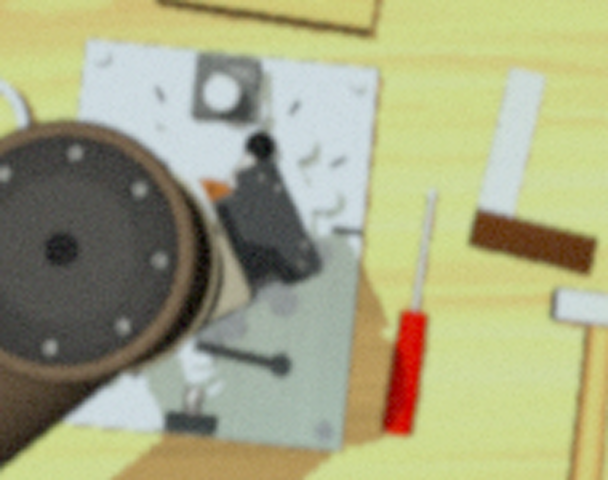

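```bash
python3 - <<'E'
from h import *
s=arm.get_state(); p=s['eef_pos'];R=Ro.from_euler('xyz',s['ee_rot'])
for nm,v in (('tcp',[0,0,0]),('tip',[0,0,.022]),('b+y',[0,.0965,-.044]),('b-y',[0,-.0965,-.044]),('b+y+x',[.039,.0965,-.044]),('b+y-x',[-.039,.0965,-.044])):
    X=p+R.apply(v); print(nm,X.round(3),((proj('side',X)-[150,110])*3.2).round(),((proj('top',X)-[155,130])*3.2).round())
print(optics.camera_model('wrist')['mount'])
save('wrist','w0.png',1.5)
E
```

```text
tcp [0.448 0.104 0.189] [381. 221.] [166. 285.]
tip [0.448 0.104 0.167] [381. 248.] [169. 286.]
b+y [0.409 0.192 0.232] [449. 232.] [ 21. 347.]
b-y [0.488 0.016 0.233] [324. 106.] [296. 219.]
b+y+x [0.373 0.176 0.233] [507. 217.] [ 46. 403.]
b+y-x [0.445 0.208 0.232] [389. 247.] [ -3. 291.]
[[ 2.25776010e-04 -9.58678724e-01 -2.84490867e-01  7.85564834e-02]
 [ 9.99999973e-01  2.33358939e-04  7.24014379e-06  1.02853246e-03]
 [ 5.94475148e-05 -2.84490860e-01  9.58678751e-01 -1.34741608e-01]
 [ 0.00000000e+00  0.00000000e+00  0.00000000e+00  1.00000000e+00]]
```

View pics/w0.png

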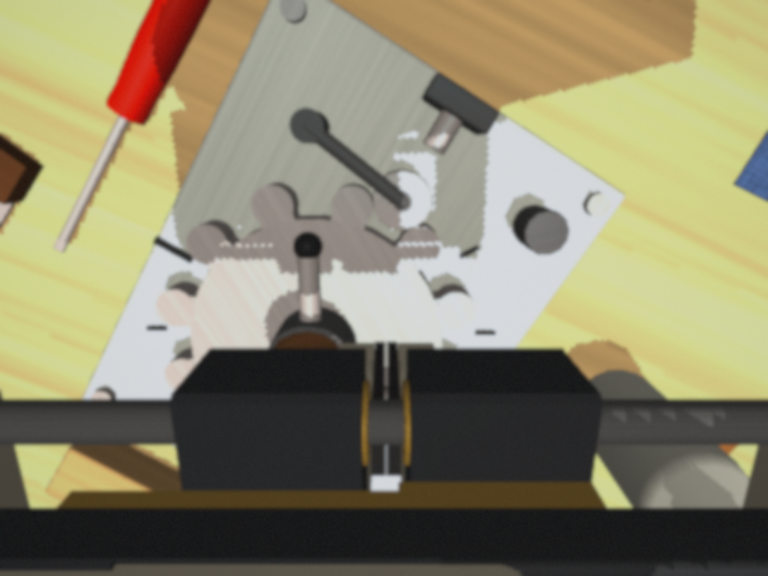

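The gripper projections match both views. In the wrist view the spoke (ball at (307,245)) is beside the finger path, so I'll descend.

Call:
jog_arm --motion '[[[0.001, 0, 0.03, 0, 0, 0, 0], [0.001, 0, 0.06, 0, 0, 0, 0], [0.001, 0, 0.085, 0, 0, 0, 0], [0.001, 0, 0.1, 0, 0, 0, 0], [0.001, 0, 0.113, 0, 0, 0, 0], [0.001, 0, 0.113, 0, 0, 0, 0]]]'

```text
t: 2.55
eef_pos: [0.4478, 0.104, 0.0766]
ee_rot: [-3.14, -0.004, -2.71]
force: [0.3, -0.2, 0.9]
width: 0.0002
```

```bash
python3 - <<'E'
from h import *
target(spoke(-150,.044,.027,.077),-150+YAW)
save('wrist','w1.png',1.5)
im=optics.grab_frame('side'); c=im[110:290,150:390]
c=cv2.convertScaleAbs(c[:,:,::-1],alpha=1.5); cv2.imwrite(f'pics/b_side.png',cv2.resize(c,None,fx=3.2,fy=3.2,interpolation=cv2.INTER_CUBIC))
E
```

```text
t 2.55 pos [0.4478 0.104  0.0766] rot [-179.92   -0.22 -155.3 ] F [ 0.3 -0.2  0.9]
shift mm [ -0.  -18.2  -0.4] rot [-0.08 -0.22  1.12]
```

View pics/w1.png

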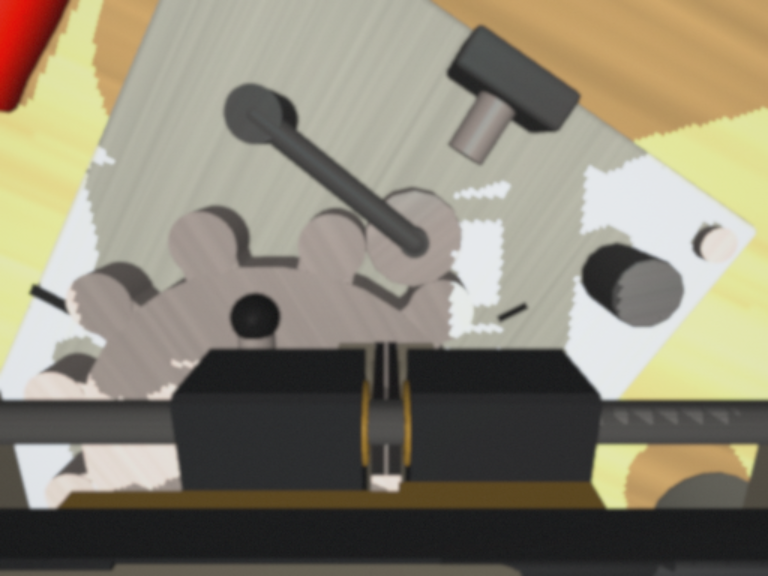

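View pics/b_side.png

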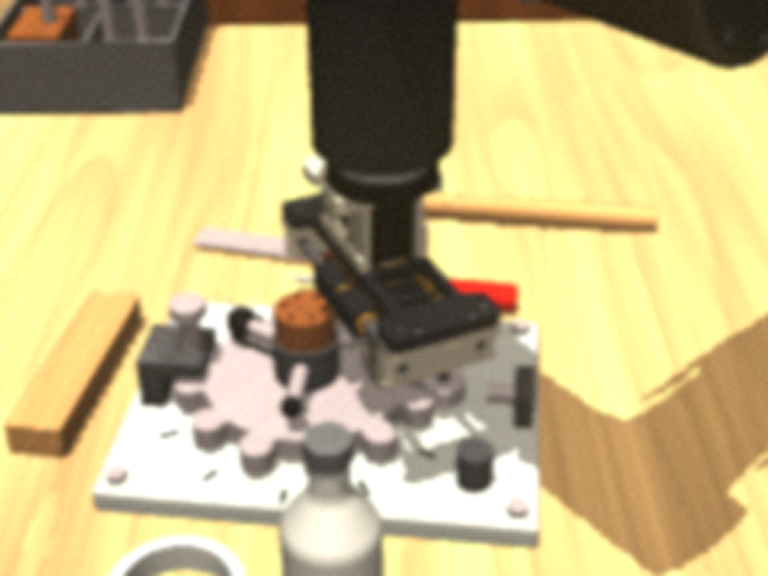

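Clear of everything, with no contact force. Now a slow push along tool -y.

Call:
jog_arm --motion '[[[0, -0.003, 0, 0, 0, 0.5, 0], [0, -0.006, 0, 0, 0, 1, 0], [0, -0.009, 0, 0, 0, 1, 0], [0, -0.012, 0, 0, 0, 1, 0], [0, -0.015, 0, 0, 0, 1, 0], [0, -0.018, 0, 0, 0, 1, 0]]]'

```text
t: 3.25
eef_pos: [0.4562, 0.0878, 0.078]
ee_rot: [-3.14, -0.001, -2.729]
force: [0.1, 0.4, 0.2]
width: 0.0004
```

Call:
jog_arm --motion '[[[0, -0.002, 0, 0, 0, 0, 0], [0, -0.004, 0, 0, 0, 0, 0], [0, -0.006, 0, 0, 0, 0, 0]]]'

```text
t: 3.55
eef_pos: [0.4581, 0.0828, 0.0779]
ee_rot: [3.141, -0.002, -2.73]
force: [-6.8, 7.2, 3.4]
width: 0.0003
```

Call:
jog_arm --motion '[[[0, -0.002, 0, 0, 0, -1, 0], [0, -0.004, 0, 0, 0, -3, 0], [0, -0.006, 0, 0, 0, -5, 0]]]'

```text
t: 3.85
eef_pos: [0.4594, 0.0771, 0.0776]
ee_rot: [3.141, -0.004, -2.641]
force: [-2.6, 1.5, 2.2]
width: 0.0007
```

```bash
python3 - <<'E'
from h import *
target(spoke(-135,.044,.022,.077),-140+YAW)
save('wrist','w2.png',1.5)
E
```

```text
t 3.85 pos [0.4594 0.0771 0.0776] rot [ 179.95   -0.2  -151.34] F [-2.6  1.5  2.2]
shift mm [ 4.3 -5.7  0.6] rot [ 0.06 -0.2  -4.92]
```

View pics/w2.png

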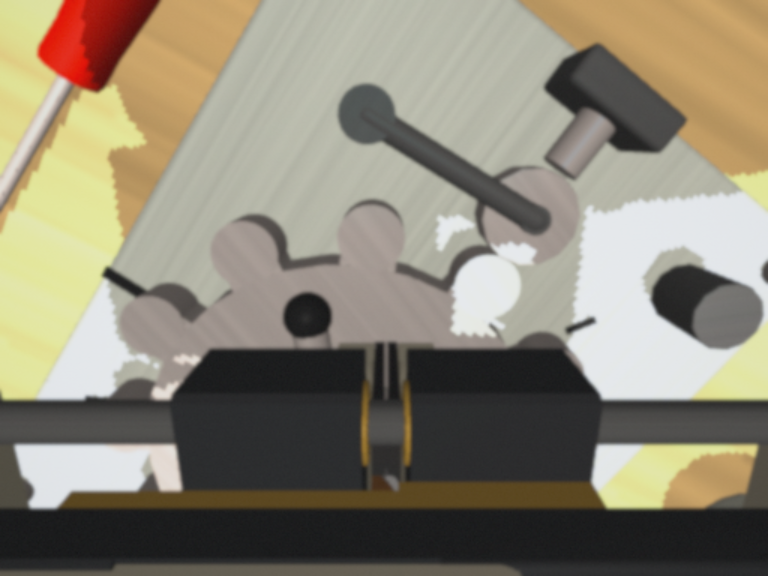

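The ball is at (307,315) in this view and the roller is climbing. I'll add a dial angle measurement from the ball.

```bash
cat >> h.py <<'E'
def dial(off=-210,name=None):
    # black ball nearest expected: find dark blobs in wrist image, report jig angle of each
    s=arm.get_state(); im=optics.grab_frame('wrist'); m=optics.camera_model('wrist'); M=np.array(m['mount']);K=np.array(m['mtx'])
    R=Ro.from_euler('xyz',s['ee_rot']).as_matrix()
    if name: cv2.imwrite('pics/'+name,cv2.resize(im[:,:,::-1],None,fx=1.5,fy=1.5))
    mask=(im.max(2)<32).astype(np.uint8); mask[228:]=0
    n,l,st,ce=cv2.connectedComponentsWithStats(mask)
    for i in range(1,n):
        if st[i,4]<60: continue
        (u,v)=ce[i]; d=R@M[:3,:3]@np.linalg.solve(K,[u,v,1]); c=s['eef_pos']+R@M[:3,3]
        X=c+d*(.064-c[2])/d[2]; e=X[:2]-C0
        print('blob px',ce[i].round(),st[i,4],'rad',np.hypot(*e).round(4),'jigang',(np.degrees(np.arctan2(e[1],e[0]))-YAW).round(1))
E
python3 -c "
from h import *
dial()"
```

```text
blob px [204. 209.] 366 rad 0.0679 jigang -140.6
```

```bash
python3 -c "
from h import *
target(spoke(-133,.044,.022,.077),-140+YAW)"
```

```text
t 3.95 pos [0.4601 0.0771 0.0777] rot [ 1.7997e+02 -1.4000e-01 -1.5138e+02] F [-0.9  0.8 -0.1]
shift mm [ 5.4 -7.   0.8] rot [ 0.03 -0.14 -4.96]
```

Call:
jog_arm --motion '[[[0.001, -0.002, 0, 0, 0, -1, 0], [0.003, -0.004, 0, 0, 0, -3, 0], [0.004, -0.006, 0, 0, 0, -4, 0], [0.005, -0.007, 0, 0, 0, -5, 0], [0.005, -0.007, 0, 0, 0, -5, 0]]]'

```text
t: 4.45
eef_pos: [0.4591, 0.0683, 0.0777]
ee_rot: [3.141, -0.002, -2.555]
force: [0.0, -0.4, 0.0]
width: 0.0002
```

```bash
python3 -c "
from h import *
dial(name='w3.png')
target(spoke(-120,.044,.024,.077),-125+YAW)"
```

```text
blob px [185. 218.] 274 rad 0.0684 jigang -125.1
t 4.5 pos [0.4592 0.0684 0.0778] rot [ 1.7997e+02 -1.3000e-01 -1.4641e+02] F [ 0.2 -0.1 -0.8]
shift mm [ 3.5 -8.8  0.8] rot [  0.05  -0.12 -14.99]
```

View pics/w3.png

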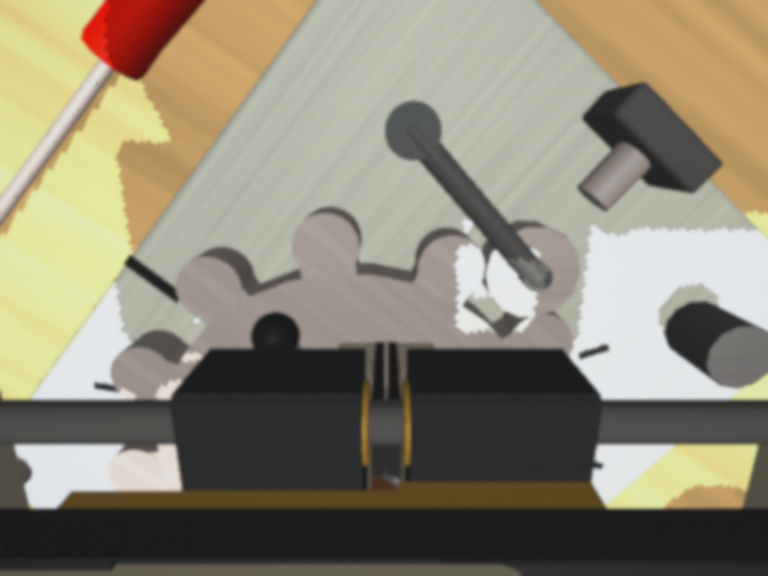

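Call:
jog_arm --motion '[[[0, 0.005, 0, 0, 0, 0, 0], [0, 0.005, 0, 0, 0, 0, 0]]]'

```text
t: 4.7
eef_pos: [0.4562, 0.0729, 0.0778]
ee_rot: [3.141, -0.002, -2.556]
force: [0.0, 0.1, -0.5]
width: 0.0005
```

```bash
sed -i 's/mask\[228:\]=0/mask[231:]=0/' h.py; python3 -c "
from h import *
dial(name='w4.png')
target(spoke(-120,.044,.026,.077),-125+YAW)"
```

```text
blob px [175. 219.] 293 rad 0.0678 jigang -125.4
t 4.75 pos [0.4563 0.0729 0.0778] rot [ 1.7997e+02 -1.3000e-01 -1.4640e+02] F [-0.3  0.9  0.5]
shift mm [  4.3 -12.2   0.8] rot [  0.05  -0.12 -14.98]
```

View pics/w4.png

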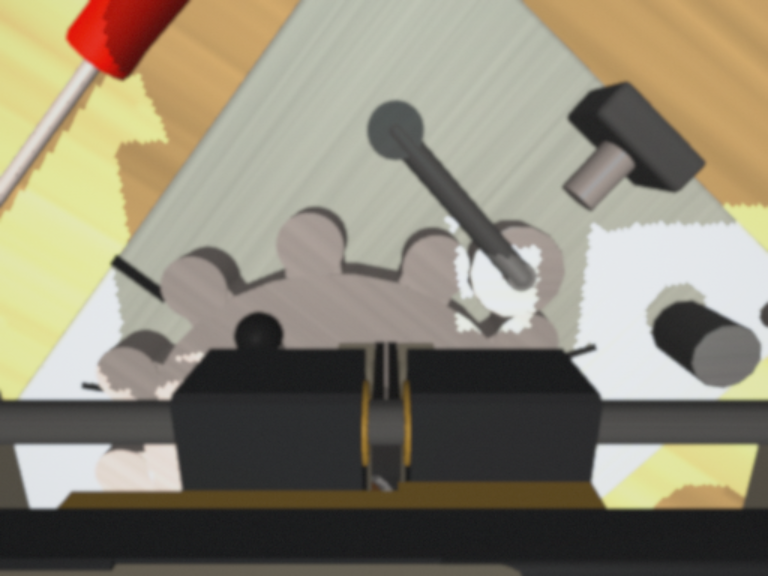

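```bash
python3 -c "
from h import *
m=optics.camera_model('wrist'); M=np.array(m['mount']);K=np.array(m['mtx'])
def ang(p,rot,u,v):
    R=Ro.from_euler('xyz',rot,degrees=True).as_matrix(); d=R@M[:3,:3]@np.linalg.solve(K,[u,v,1]); c=np.array(p)+R@M[:3,3]
    X=c+d*(.064-c[2])/d[2]; e=X[:2]-C0
    print(X,np.hypot(*e),np.degrees(np.arctan2(e[1],e[0]))-YAW)
ang([.4478,.104,.0766],[-179.92,-.22,-155.3],255/1.5,316/1.5)
ang([.4494,.1047,.1899],[-179.99,0,-156.13],307/1.5,245/1.5)
ang([.4563,.0729,.0778],[179.97,-.13,-146.4],258/1.5,333/1.5)
"
python3 - <<'E'
from h import *
im=optics.grab_frame('top')
c=im[130:280,155:345]
c=cv2.convertScaleAbs(c[:,:,::-1],alpha=1.5); cv2.imwrite(f'pics/c_top.png',cv2.resize(c,None,fx=4,fy=4,interpolation=cv2.INTER_CUBIC))
im=optics.grab_frame('side'); c=im[110:290,150:390]
c=cv2.convertScaleAbs(c[:,:,::-1],alpha=1.5); cv2.imwrite(f'pics/c_side.png',cv2.resize(c,None,fx=3.2,fy=3.2,interpolation=cv2.INTER_CUBIC))
E
```

```text
[0.44271959 0.05702391 0.064     ] 0.06789489689531467 -153.53089882428893
[0.44456622 0.05739193 0.064     ] 0.06603463022321229 -153.28157215274675
[0.46365674 0.02940324 0.064     ] 0.06652837447658397 -123.66959413204297
```

View pics/c_top.png

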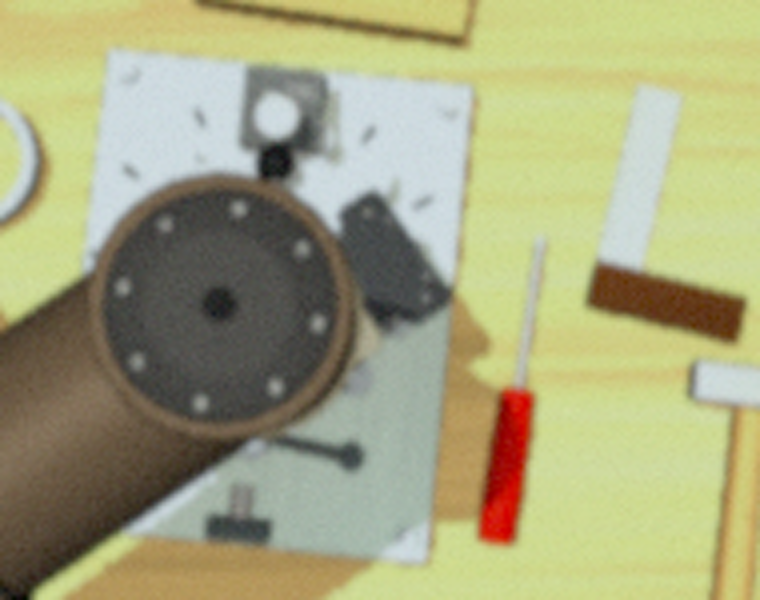

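View pics/c_side.png

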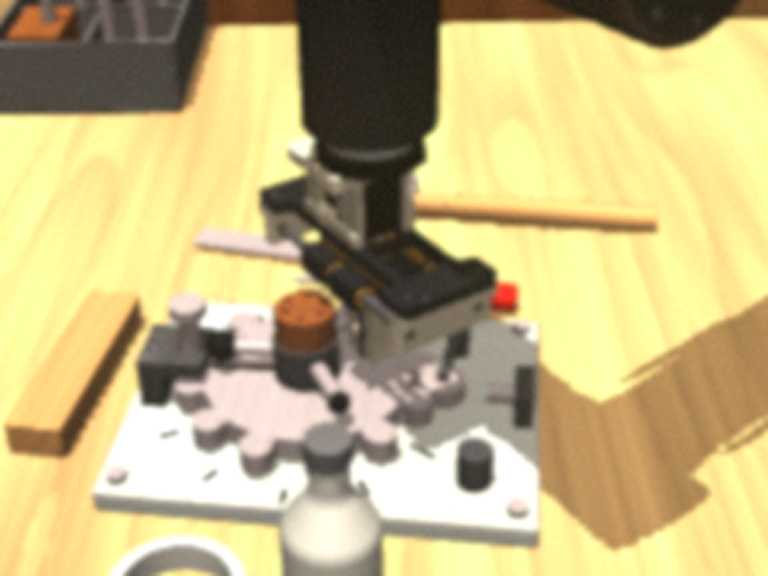

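Click 3 is confirmed: the big ball now stands at the fork ((275,160) in the top crop). The wrist angle reads about 3.5° low at rest at both clicks. Next is click 4.

```bash
python3 -c "
from h import *
target(spoke(-120,.044,.026,.077),-118+YAW)
target(spoke(-103,.044,.022,.077),-106+YAW)"
```

```text
t 4.85 pos [0.4564 0.0728 0.0778] rot [ 1.7997e+02 -1.3000e-01 -1.4639e+02] F [ 0.1 -0.5 -0.4]
shift mm [  4.3 -12.1   0.8] rot [  0.06  -0.12 -21.97]
t 4.85 pos [0.4564 0.0728 0.0778] rot [ 1.7997e+02 -1.3000e-01 -1.4639e+02] F [ 0.1 -0.5 -0.4]
shift mm [  2.4 -30.4   0.8] rot [  0.07  -0.12 -33.97]
```

Call:
jog_arm --motion '[[[0.001, -0.002, 0, 0, 0, -7, 0], [0.002, -0.005, 0, 0, 0, -14, 0], [0.003, -0.008, 0, 0, 0, -22, 0], [0.004, -0.011, 0, 0, 0, -22, 0], [0.004, -0.012, 0, 0, 0, -22, 0]]]'

```text
t: 5.35
eef_pos: [0.4597, 0.0603, 0.0778]
ee_rot: [3.14, -0.002, -2.175]
force: [-0.5, 0.5, -0.2]
width: 0.0005
```

```bash
python3 -c "
from h import *
dial()
target(spoke(-110,.044,.022,.077),-110+YAW)
target(spoke(-103,.044,.022,.077),-106+YAW)"
```

```text
blob px [210. 210.] 365 rad 0.067 jigang -123.6
t 5.4 pos [0.4598 0.0604 0.0778] rot [ 1.7992e+02 -1.1000e-01 -1.2463e+02] F [-0.1  0.1  0.6]
shift mm [  3.8 -11.6   0.8] rot [ 0.08 -0.1  -8.21]
t 5.4 pos [0.4598 0.0604 0.0778] rot [ 1.7992e+02 -1.1000e-01 -1.2463e+02] F [-0.1  0.1  0.6]
shift mm [  5.3 -17.4   0.8] rot [  0.09  -0.1  -12.21]
```

Call:
jog_arm --motion '[[[0.001, -0.003, 0, 0, 0, -2, 0], [0.002, -0.006, 0, 0, 0, -4, 0], [0.003, -0.008, 0, 0, 0, -6, 0], [0.004, -0.01, 0, 0, 0, -8, 0], [0.004, -0.012, 0, 0, 0, -8, 0]]]'

```text
t: 5.9
eef_pos: [0.4674, 0.0506, 0.0778]
ee_rot: [3.14, -0.001, -2.038]
force: [-1.7, 2.6, -0.3]
width: 0.0001
```

```bash
python3 -c "
from h import *
dial()
target(spoke(-103,.044,.022,.077),-106+YAW)"
```

```text
blob px [210. 212.] 360 rad 0.0665 jigang -110.9
t 5.95 pos [0.4676 0.0504 0.0778] rot [ 1.7991e+02 -9.0000e-02 -1.1677e+02] F [ 1.3  0.6 -0.2]
shift mm [ 2.2 -5.   0.8] rot [ 0.09 -0.08 -4.35]
```

Call:
jog_arm --motion '[[[0.001, -0.002, 0, 0, 0, -2, 0], [0.002, -0.004, 0, 0, 0, -4, 0], [0.002, -0.004, 0, 0, 0, -4, 0], [0.002, -0.004, 0, 0, 0, -4, 0]]]'

```text
t: 6.35
eef_pos: [0.4703, 0.0467, 0.0778]
ee_rot: [3.14, -0.002, -1.971]
force: [-0.1, 0.3, -0.2]
width: 0.0005
```

```bash
python3 -c "
from h import *
dial(name='w5.png')
target(spoke(-90,.044,.026,.077),-88+YAW)
target(spoke(-80,.044,.022,.077),-80+YAW)"
```

```text
blob px [182. 218.] 336 rad 0.0658 jigang -93.9
t 6.4 pos [0.4703 0.0467 0.0778] rot [ 1.7991e+02 -8.0000e-02 -1.1289e+02] F [ 0.  -0.1  0.8]
shift mm [ 4.6 -7.8  0.8] rot [  0.11  -0.07 -18.47]
t 6.4 pos [0.4703 0.0467 0.0778] rot [ 1.7991e+02 -8.0000e-02 -1.1289e+02] F [ 0.  -0.1  0.8]
shift mm [  4.2 -20.2   0.8] rot [  0.11  -0.06 -26.47]
```

View pics/w5.png

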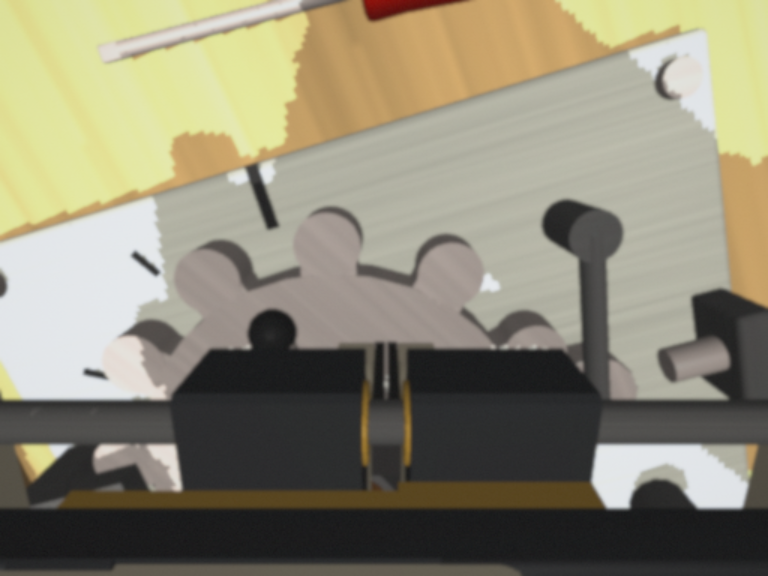

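The spoke now points at the long mark (line at (262,195)), so this is click 4. Now the final click, with the same gentle pattern.

Call:
jog_arm --motion '[[[0.001, -0.001, 0, 0, 0, -6, 0], [0.002, -0.003, 0, 0, 0, -12, 0], [0.004, -0.005, 0, 0, 0, -18, 0], [0.004, -0.007, 0, 0, 0, -18, 0], [0.004, -0.007, 0, 0, 0, -18, 0]]]'

```text
t: 6.9
eef_pos: [0.4754, 0.0403, 0.0778]
ee_rot: [3.14, -0.001, -1.66]
force: [-0.0, -0.2, -0.3]
width: 0.0007
```

```bash
python3 -c "
from h import *
dial()
target(spoke(-80,.044,.022,.077),-80+YAW)
target(spoke(-75,.044,.022,.077),-78+YAW)"
```

```text
blob px [206. 209.] 350 rad 0.0658 jigang -92.9
t 6.95 pos [0.4752 0.0403 0.0777] rot [ 1.7988e+02 -6.0000e-02 -9.5090e+01] F [-0.2  0.   0.4]
shift mm [  4.2 -12.5   0.7] rot [ 0.12 -0.05 -8.67]
t 6.95 pos [0.4752 0.0403 0.0777] rot [ 1.7988e+02 -6.0000e-02 -9.5090e+01] F [-0.2  0.   0.4]
shift mm [  5.4 -16.6   0.7] rot [  0.12  -0.04 -10.67]
```

Call:
jog_arm --motion '[[[0.001, -0.003, 0, 0, 0, -2, 0], [0.002, -0.006, 0, 0, 0, -4, 0], [0.003, -0.008, 0, 0, 0, -6, 0], [0.004, -0.01, 0, 0, 0, -8, 0], [0.004, -0.011, 0, 0, 0, -8, 0]]]'

```text
t: 7.45
eef_pos: [0.4851, 0.0354, 0.0774]
ee_rot: [3.138, -0.001, -1.522]
force: [-4.0, 2.2, -0.5]
width: 0.0007
```

```bash
python3 -c "
from h import *
dial()
target(spoke(-75,.044,.022,.077),-78+YAW)"
```

```text
blob px [214. 213.] 367 rad 0.065 jigang -84.7
t 7.5 pos [0.4854 0.0354 0.0775] rot [ 1.7982e+02 -4.0000e-02 -8.7250e+01] F [-2.7  2.4 -0.8]
shift mm [ 2.2 -5.9  0.4] rot [ 0.18 -0.04 -2.83]
```

Call:
jog_arm --motion '[[[0.001, -0.002, 0, 0, 0, -1, 0], [0.001, -0.003, 0, 0, 0, -2, 0], [0.002, -0.004, 0, 0, 0, -3, 0], [0.002, -0.004, 0, 0, 0, -3, 0]]]'

```text
t: 7.9
eef_pos: [0.4899, 0.0335, 0.0775]
ee_rot: [3.139, -0.001, -1.47]
force: [-0.1, -0.4, -1.3]
width: 0.0003
```

```bash
python3 -c "
from h import *
dial()
target(spoke(-73,.044,.022,.077),-78+YAW)"
```

```text
blob px [211. 216.] 400 rad 0.0645 jigang -78.4
t 7.95 pos [0.4899 0.0336 0.0775] rot [ 1.7985e+02 -3.0000e-02 -8.4250e+01] F [ 0.2  0.  -0.5]
shift mm [ 0.9 -3.   0.5] rot [ 0.15 -0.03  0.17]
```

Call:
jog_arm --motion '[[[0, -0.001, 0, 0, 0, 0, 0], [0, -0.002, 0, 0, 0, 0, 0], [0, -0.002, 0, 0, 0, 0, 0]]]'

```text
t: 8.25
eef_pos: [0.4926, 0.034, 0.0778]
ee_rot: [3.14, -0.0, -1.47]
force: [-1.3, 0.7, -0.7]
width: 0.0006
```

```bash
python3 -c "
from h import *
dial(name='w6.png')"
```

```text
blob px [193. 217.] 381 rad 0.0644 jigang -68.0
```

View pics/w6.png

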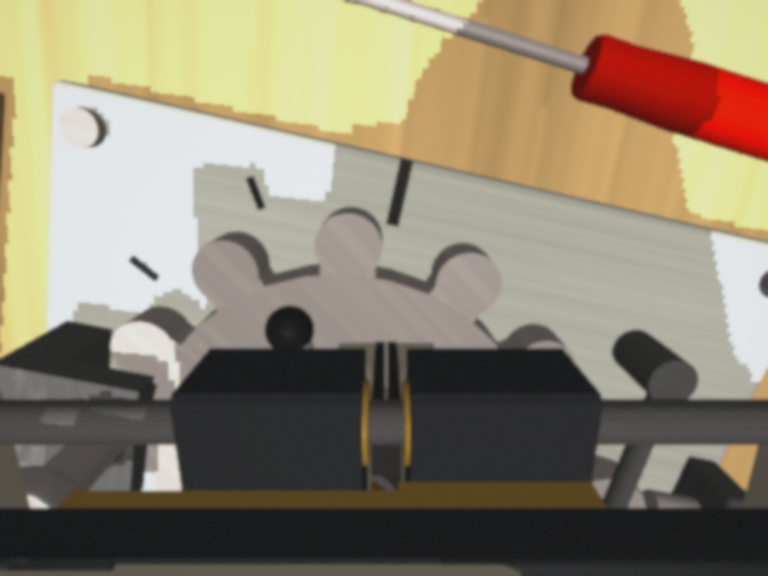

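The dial is springing into the next click, so I'll back the finger away.

Call:
jog_arm --motion '[[[0, 0.002, 0, 0, 0, 0, 0], [0, 0.007, 0, 0, 0, 0, 0], [0, 0.012, 0, 0, 0, 0, 0], [0, 0.012, 0, 0, 0, 0, 0]]]'

```text
t: 8.7
eef_pos: [0.4796, 0.0325, 0.0778]
ee_rot: [3.14, -0.0, -1.47]
force: [0.0, 0.7, 0.5]
width: 0.0005
```

```bash
python3 -c "
from h import *
dial(name='w7.png')"
```

```text
blob px [155. 219.] 344 rad 0.0647 jigang -63.1
```

View pics/w7.png

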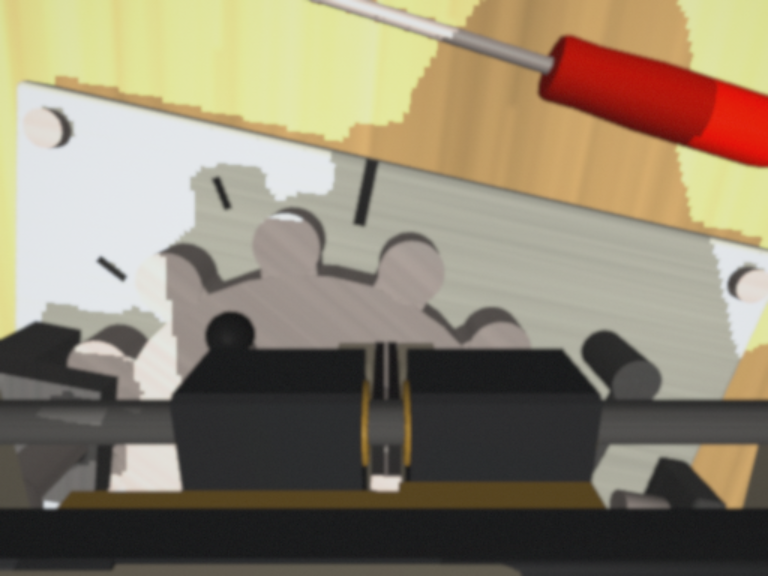

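Click 5 is reached: the ball reads -63°, which is -60° with the known bias. I'll raise the tool and verify from above.

Call:
jog_arm --motion '[[[0, 0, -0.03, 0, 0, 0, 0], [0, 0, -0.06, 0, 0, 0, 0], [0, 0, -0.09, 0, 0, 0, 0], [0, 0, -0.11, 0, 0, 0, 0], [0, 0, -0.11, 0, 0, 0, 0]]]'

```text
t: 9.25
eef_pos: [0.482, 0.0334, 0.191]
ee_rot: [-3.137, 0.001, -1.47]
force: [0.8, -0.8, -0.4]
width: 0.0004
```

```bash
python3 - <<'E'
from h import *
target([.5945,.0703,.145],-84)
im=optics.grab_frame('top')
c=im[130:280,155:345]
c=cv2.convertScaleAbs(c[:,:,::-1],alpha=1.5); cv2.imwrite(f'pics/d_top.png',cv2.resize(c,None,fx=4,fy=4,interpolation=cv2.INTER_CUBIC))
im=optics.grab_frame('side'); c=im[110:290,150:390]
c=cv2.convertScaleAbs(c[:,:,::-1],alpha=1.5); cv2.imwrite(f'pics/d_side.png',cv2.resize(c,None,fx=3.2,fy=3.2,interpolation=cv2.INTER_CUBIC))
E
```

```text
t 9.25 pos [0.482  0.0334 0.191 ] rot [-1.7976e+02  6.0000e-02 -8.4200e+01] F [ 0.8 -0.8 -0.4]
shift mm [ -25.3 -115.4   46.5] rot [-0.24  0.06 -0.2 ]
```

View pics/d_top.png

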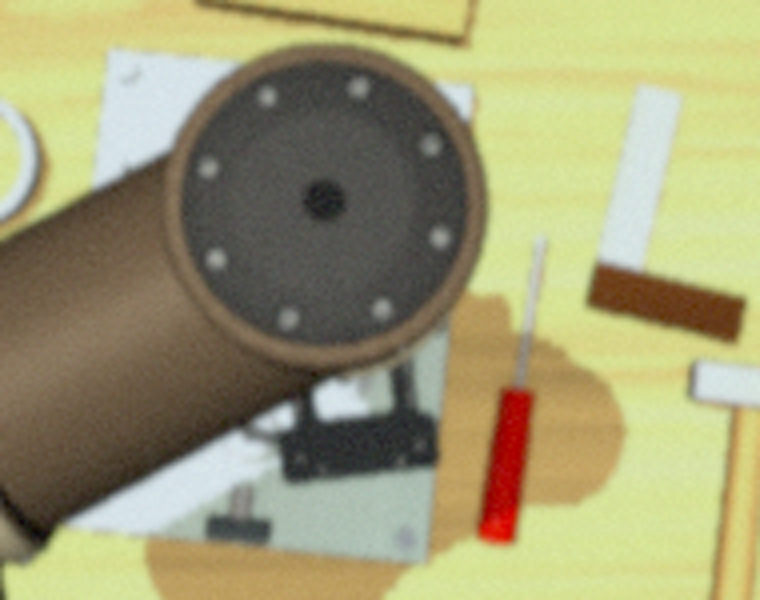

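View pics/d_side.png

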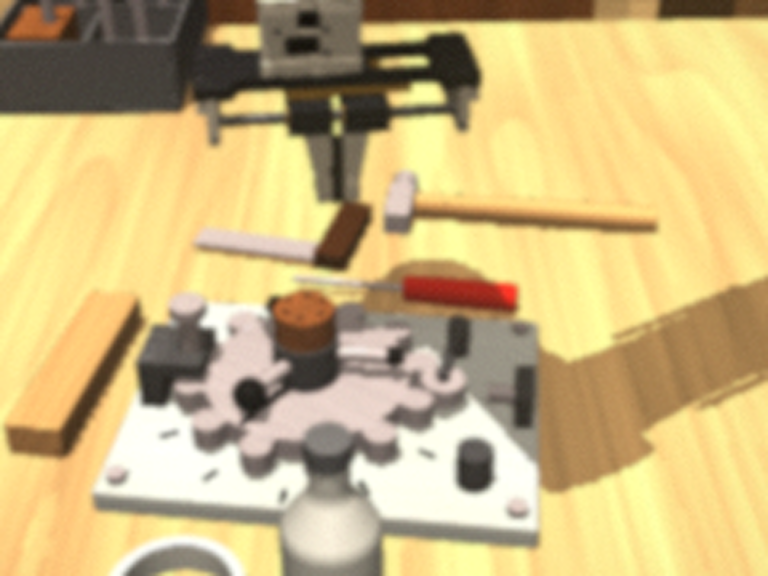

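```bash
python3 - <<'E'
from h import *
X=ray('side',248/3.2+150,395/3.2+110,.064)[:2]; e=X-C0; print('bigball',X,np.hypot(*e),np.degrees(np.arctan2(e[1],e[0]))-YAW)
p=C0+.088*np.array([np.cos(np.radians(YAW)),np.sin(np.radians(YAW))])
print(p)
for z in (.098,.100,.102,.104): print(z,ray('side',187/3.2+150,303/3.2+110,z))
E
```

```text
bigball [0.5431838  0.13531719] 0.06612557873681119 62.72583927292677
[0.59394815 0.07046021]
0.098 [0.5922043 0.0688081 0.098    ]
0.1 [0.59165017 0.07172491 0.1       ]
0.102 [0.59109603 0.07464172 0.102     ]
0.104 [0.5905419  0.07755854 0.104     ]
```

Side view: the big ball is at about 62° against 60° expected, so the dial is in click 5. The pin head is near (0.594, 0.070) with its top at about 0.10. Moving over it.

Call:
jog_arm --motion '[[[-0.006, -0.029, 0, 0, 0, 0, 0], [-0.012, -0.058, 0, 0, 0, 0, 0], [-0.019, -0.087, 0, 0, 0, 0, 0], [-0.026, -0.115, 0, 0, 0, 0, 0], [-0.026, -0.115, 0.02, 0, 0, 0, 0], [-0.026, -0.115, 0.046, 0, 0, 0, 0], [-0.026, -0.115, 0.046, 0, 0, 0, 0]]]'

```text
t: 10.05
eef_pos: [0.5893, 0.0694, 0.1372]
ee_rot: [3.133, -0.002, -1.471]
force: [-0.6, -0.3, -0.6]
width: 0.0004
```

```bash
python3 - <<'E'
from h import *
target([.594,.0705,.120],-84)
im=optics.grab_frame('side'); c=im[110:290,150:390]
c=cv2.convertScaleAbs(c[:,:,::-1],alpha=1.5); cv2.imwrite(f'pics/e_side.png',cv2.resize(c,None,fx=3.2,fy=3.2,interpolation=cv2.INTER_CUBIC))
E
```

```text
t 10.05 pos [0.5893 0.0694 0.1372] rot [ 1.7949e+02 -9.0000e-02 -8.4300e+01] F [-0.6 -0.3 -0.6]
shift mm [-0.7 -5.  17.1] rot [ 0.51 -0.09 -0.3 ]
```

View pics/e_side.png

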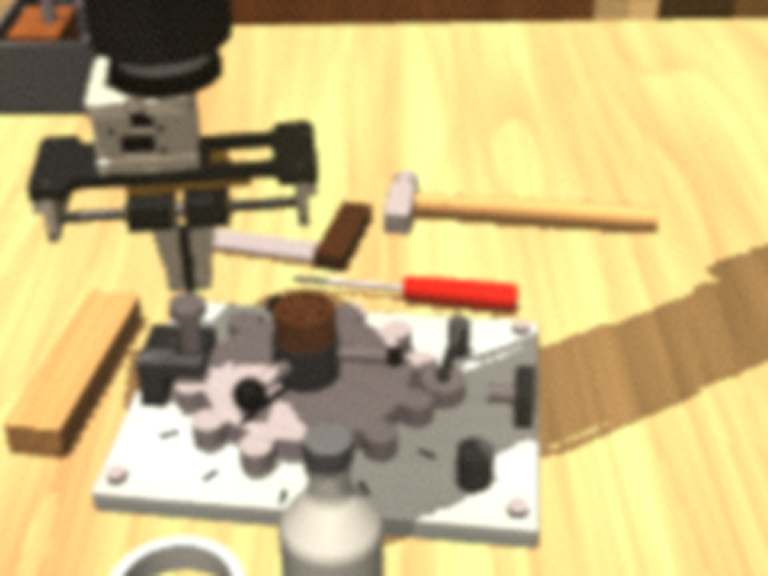

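The fingertips at (187,288) are just above the pin head at (187,303). I'll descend slowly onto the head.

Call:
jog_arm --motion '[[[-0.001, -0.003, 0.003, 0, 0, 0, 0], [-0.001, -0.005, 0.006, 0, 0, 0, 0], [-0.001, -0.005, 0.009, 0, 0, 0, 0], [-0.001, -0.005, 0.012, 0, 0, 0, 0], [-0.001, -0.005, 0.015, 0, 0, 0, 0], [-0.001, -0.005, 0.018, 0, 0, 0, 0], [-0.001, -0.005, 0.02, 0, 0, 0, 0]]]'

```text
t: 10.8
eef_pos: [0.5954, 0.0711, 0.1198]
ee_rot: [3.136, -0.001, -1.47]
force: [-1.0, 0.5, 3.8]
width: 0.0008
```

Call:
jog_arm --motion '[[[0, 0, 0.002, 0, 0, 0, 0], [0, 0, 0.004, 0, 0, 0, 0], [0, 0, 0.006, 0, 0, 0, 0], [0, 0, 0.008, 0, 0, 0, 0], [0, 0, 0.01, 0, 0, 0, 0]]]'

```text
t: 11.3
eef_pos: [0.5954, 0.0711, 0.1097]
ee_rot: [3.136, -0.001, -1.47]
force: [-0.8, 0.1, 4.9]
width: 0.0003
```

The pin is sliding at about 5 N. Continuing to the seat.

Call:
jog_arm --motion '[[[0, 0, 0.002, 0, 0, 0, 0], [0, 0, 0.004, 0, 0, 0, 0], [0, 0, 0.006, 0, 0, 0, 0], [0, 0, 0.008, 0, 0, 0, 0], [0, 0, 0.01, 0, 0, 0, 0], [0, 0, 0.012, 0, 0, 0, 0]]]'

```text
t: 11.9
eef_pos: [0.5954, 0.0711, 0.0975]
ee_rot: [3.136, -0.001, -1.47]
force: [-0.6, 0.2, 4.1]
width: 0.0008
```

Call:
jog_arm --motion '[[[0, 0, 0.001, 0, 0, 0, 0], [0, 0, 0.002, 0, 0, 0, 0], [0, 0, 0.002, 0, 0, 0, 0]]]'

```text
t: 12.2
eef_pos: [0.5955, 0.0711, 0.0962]
ee_rot: [3.137, -0.001, -1.47]
force: [-3.2, -0.1, 11.2]
width: 0.0004
```

Call:
jog_arm --motion '[[[0, 0, 0.001, 0, 0, 0, 0], [0, 0, 0.002, 0, 0, 0, 0], [0, 0, 0.002, 0, 0, 0, 0]]]'

```text
t: 12.5
eef_pos: [0.5956, 0.0711, 0.0961]
ee_rot: [3.138, -0.002, -1.469]
force: [-7.4, 1.1, 19.2]
width: 0.0006
```

It is firmly seated: 19 N with no further travel, tip at 0.074 m. Retracting and checking.

Call:
jog_arm --motion '[[[0, 0, -0.01, 0, 0, 0, 0], [0, 0, -0.04, 0, 0, 0, 0], [0, 0, -0.07, 0, 0, 0, 0], [0, 0, -0.1, 0, 0, 0, 0], [0, 0, -0.12, 0, 0, 0, 0], [0.05, 0, -0.12, 0, 0, 0, 0], [0.1, 0, -0.12, 0, 0, 0, 0], [0.15, 0, -0.12, 0, 0, 0, 0]]]'

```text
t: 13.3
eef_pos: [0.6112, -0.079, 0.2165]
ee_rot: [3.138, -0.001, -1.468]
force: [1.2, 0.1, -0.1]
width: 0.0005
```

Call:
jog_arm --motion '[[[0.05, 0, 0, 0, 0, 0, 0], [0.1, 0, 0, 0, 0, 0, 0], [0.1, 0, 0, 0, 0, 0, 0], [0.1, 0, 0, 0, 0, 0, 0]]]'

```text
t: 13.7
eef_pos: [0.6211, -0.18, 0.2159]
ee_rot: [3.137, -0.001, -1.471]
force: [0.2, 0.2, -0.8]
width: 0.0001
```

```bash
python3 - <<'E'
from h import *
im=optics.grab_frame('top')
c=im[130:280,155:345]
c=cv2.convertScaleAbs(c[:,:,::-1],alpha=1.5); cv2.imwrite(f'pics/f_top.png',cv2.resize(c,None,fx=4,fy=4,interpolation=cv2.INTER_CUBIC))
im=optics.grab_frame('side'); c=im[110:290,150:390]
c=cv2.convertScaleAbs(c[:,:,::-1],alpha=1.5); cv2.imwrite(f'pics/f_side.png',cv2.resize(c,None,fx=3.2,fy=3.2,interpolation=cv2.INTER_CUBIC))
s=arm.get_state();print(s['t'],s['force'],s['qd'])
E
```

```text
13.8 [-0.11805659 -0.58170824 -0.15922043] [ 2.11843777e-02 -6.74429243e-03 -2.80647087e-04  2.28258962e-03
 -1.26763850e-03 -4.10898621e-05]
```

View pics/f_side.png

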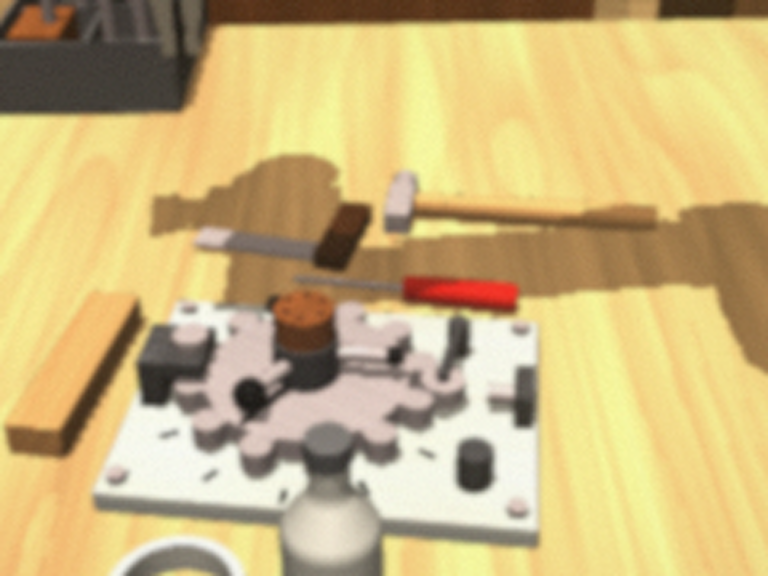

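View pics/f_top.png

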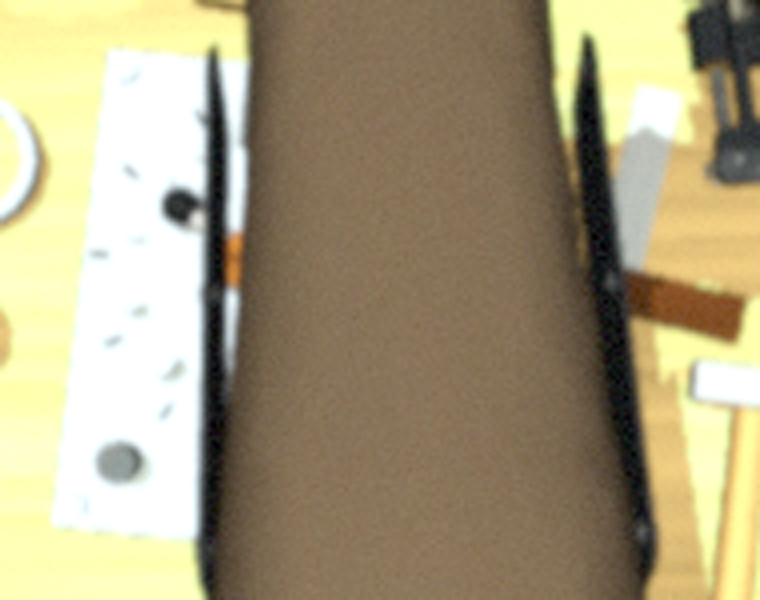

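The side view shows the head flat on the fork at (190,338) and the big ball unmoved at (248,395). The top view has the ball at (180,206). One last angle check, then hand in.

```bash
python3 - <<'E'
from h import *
X=ray('top',180/4+154.6,206/4+129.6,.064)[:2]; e=X-C0; print(np.hypot(*e),np.degrees(np.arctan2(e[1],e[0]))-YAW)
print(arm.job_done())
E
```

```text
0.06554378156223721 60.021241871509865
the job is handed in; nothing more can be done
None
```

The dial is set at the fifth click and the lock pin is pushed fully home. I handed the job in at about 13.8 s of the 64 s allowed.

- **Dial:** it started at click 2. I pushed one spoke on one click at a time with the closed fingertips, backing off after the last one. The final top view puts the big ball at 60.0° against the nominal 60°.
- **Pin:** I pressed the head down until it stopped, with the fingertips at 74 mm above the bench and the force at 19 N with no further travel. The side view shows the head flat on the fork.
- **Hand-in state:** the arm was raised clear, with no contact force. The bystanders I could see looked unmoved. The pencil, and parts of the tape and glue, were outside my last picture crops, so I did not check those at the end.
- **Disagreement between views:** the wrist camera read the spoke angle about 3° low at every rest position, and one side-view reading gave 62.7° for the big ball. I treated these as calibration offsets, because the click sequence and the final top view agree.

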